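# Make up the hand-wash and stain kits

## Task

Make up two laundry kits from the stock on the worktop: the hand-wash kit in the three-section wooden tray gets the detergent bottle, the scrub brush and one of the two measuring cups; the stain kit in the two-section wooden tray gets the stain stick and the other measuring cup. Stand each thing upright on the floor of its tray, one to a section (whichever section you like). Leave the soap tin and the cork-topped jar standing where they are.

Things in the scene. Friction and masses are not known exactly. Their poses are not given: they have to be found in the camera images.
- wash_tray: Three-section tray of the hand-wash kit: light wood, 252 x 88 mm outside, with 78 mm square sections (inside) in a row along its y; walls 5, dividers 4 mm thick; rim 18, dividers 15 mm above the worktop. Fixed. Origin: centre of its underside, on the worktop; x across the row, z up; inner floor at z = +5 mm. Section centres at y = -82, 0 and +82 mm (x = 0).
- stain_tray: Two-section tray of the stain kit: light wood, 170 x 88 mm outside, with 78 mm square sections (inside) in a row along its y; walls 5, dividers 4 mm thick; rim 18, dividers 15 mm above the worktop. Fixed. Origin: centre of its underside, on the worktop; x across the row, z up; inner floor at z = +5 mm. Section centres at y = -41 and +41 mm (x = 0).
- bottle: The detergent bottle: round, white plastic, standing; body 52 mm diameter up to 72 mm high, then a shoulder narrowing to a 31 mm grey cap, 100 mm high in all, 150 to 310 g. Origin: centre of its underside; z up along its axis.
- brush: The scrub brush: a small wooden block with rounded edges, 64 mm long (its x) and 40 mm wide (its y), standing on pale bristles; bristles from 0 to 20 mm, wood from 20 to 48 mm high; rigid, 60 to 130 g. Origin: centre of the underside of the bristles; z up.
- cup_a: One measuring cup: a white, straight-sided, open-topped measuring cup without handle, standing upright: 56 mm outside diameter, 55 mm high, wall 3 mm, bottom 6 mm thick, 35 to 70 g. The two cups are identical. Origin: centre of its underside; z up along its axis.
- cup_b: The other measuring cup: a white, straight-sided, open-topped measuring cup without handle, standing upright: 56 mm outside diameter, 55 mm high, wall 3 mm, bottom 6 mm thick, 35 to 70 g. The two cups are identical. Origin: centre of its underside; z up along its axis.
- stick: The stain stick: a slim round tube standing upright, white with a grey cap, 38 mm diameter (cap 36 mm, from 60 mm up), 95 mm high, 55 to 115 g. Origin: centre of its underside; z up along its axis.
- tin: Bystander, not part of any kit: a square metal soap tin, 61 x 61 mm, 85 mm high, loose, standing among the stock. Origin: centre of its underside; z up.
- jar: Bystander, not part of any kit: a round green glass jar with a cork top, 66 mm diameter, 96 mm high, loose, standing among the stock. Origin: centre of its underside; z up.
Things that resemble listed ones, but are neither listed nor needed, are in the scene too. Of the things that look like the brush, take the one that is farthest to the robot's right at the start.

How it is judged:
At the end, for the whole second after the job is handed in: Bottle, brush and one cup in the three-section tray, stick and other cup in the two-section tray, one to a section: centre within 26 mm of a section centre each way, on the floor (within 3.5 mm), upright within 0.12 rad, released, at rest. Tin and jar within 20 mm of their start (x of bottle in the frame of wash_tray between -0.026 and 0.026 m and z of bottle in the frame of wash_tray between 0.002 and 0.0085 m and (y of bottle in the frame of wash_tray between -0.108 and -0.056 m or y of bottle in the frame of wash_tray between -0.026 and 0.026 m or y of bottle in the frame of wash_tray between 0.056 and 0.108 m) and x of brush in the frame of wash_tray between -0.026 and 0.026 m and z of brush in the frame of wash_tray between 0.002 and 0.0085 m and (y of brush in the frame of wash_tray between -0.108 and -0.056 m or y of brush in the frame of wash_tray between -0.026 and 0.026 m or y of brush in the frame of wash_tray between 0.056 and 0.108 m) and x of stick in the frame of stain_tray between -0.026 and 0.026 m and z of stick in the frame of stain_tray between 0.002 and 0.0085 m and (y of stick in the frame of stain_tray between -0.067 and -0.015 m or y of stick in the frame of stain_tray between 0.015 and 0.067 m) and ((x of cup_a in the frame of wash_tray between -0.026 and 0.026 m and z of cup_a in the frame of wash_tray between 0.002 and 0.0085 m and (y of cup_a in the frame of wash_tray between -0.108 and -0.056 m or y of cup_a in the frame of wash_tray between -0.026 and 0.026 m or y of cup_a in the frame of wash_tray between 0.056 and 0.108 m) and x of cup_b in the frame of stain_tray between -0.026 and 0.026 m and z of cup_b in the frame of stain_tray between 0.002 and 0.0085 m and (y of cup_b in the frame of stain_tray between -0.067 and -0.015 m or y of cup_b in the frame of stain_tray between 0.015 and 0.067 m)) or (x of cup_b in the frame of wash_tray between -0.026 and 0.026 m and z of cup_b in the frame of wash_tray between 0.002 and 0.0085 m and (y of cup_b in the frame of wash_tray between -0.108 and -0.056 m or y of cup_b in the frame of wash_tray between -0.026 and 0.026 m or y of cup_b in the frame of wash_tray between 0.056 and 0.108 m) and x of cup_a in the frame of stain_tray between -0.026 and 0.026 m and z of cup_a in the frame of stain_tray between 0.002 and 0.0085 m and (y of cup_a in the frame of stain_tray between -0.067 and -0.015 m or y of cup_a in the frame of stain_tray between 0.015 and 0.067 m))) and angle between each of bottle, brush, cup_a, cup_b, stick's own z axis and vertical below 0.12 rad and linear speed of each of bottle, brush, cup_a, cup_b, stick below 0.02 m/s and angular speed of each of bottle, brush, cup_a, cup_b, stick below 0.2 rad/s and distance of each of tin, jar from where it was at the start of the episode below 0.02 m); the robot touches nothing.
It fails at once if the soap tin is shifted by more than 20 mm or knocked over (distance of tin from where it was at the start of the episode above 0.02 m or angle between tin's own z axis and vertical above 0.5 rad).
It fails at once if the cork-topped jar is shifted by more than 20 mm or knocked over (distance of jar from where it was at the start of the episode above 0.02 m or angle between jar's own z axis and vertical above 0.5 rad).
It also fails if it takes over 136 s, if anything falls off the work surface, if the arm or the gripper's body presses on something with over 40 N, if the wrist force passes 120 N, or if a joint passes its speed limit or range.

## Robot

A 6-joint arm with a two-finger parallel gripper is mounted at the origin on the work surface. World frame = base frame: x ahead of the robot, y to its left, z up, the work surface at z = 0. Lengths are in m, angles in rad, forces in N, time in s.
With the tool pointing down it reaches from about 0.35 to 0.775 m from the base axis. Payload 5.5 kg.
Tool frame: the origin (TCP) lies midway between the tips of the shut fingers; the grasp point (between the pads) lies 19 mm behind it; z points along the fingers, y is the line along which they close (so a half turn about z gives the same grasp; the last joint's range is limited). The gripper opens to 85 mm and grips with 20 to 120 N. Pads are 22 mm wide; open, the fingers measure 114 mm over their backs; the gripper's body (76 mm by 85 mm) begins 54 mm behind the grasp point. The pads swing forward as they close: fully open they stand 13 mm farther back than shut.
Start: joints at [1.083, 0.313, 0.046, 1.304, 0, 1.431], TCP at [0.196, 0.541, 0.231] pointing down, gripper open.
Joint ranges: [-2.76, 2.76], [-0.86, 1.69], [-1.03, 1.26], [-2.2, 2.34], [-1.47, 1.5], [-3.14, 3.14]. Speed limits (rad/s): [2.57, 2.57, 3.14, 3.14, 3.14, 3.14].

## Interface

Orientations are given as a unit quaternion [x, y, z, w].
In Python, from plant import r gives the robot as it stands.
- The arm moves only by the tool move_tool, called after ">>>" by a JSON object that holds its "method" and its "body". Schema: {"type":"object","properties":{"ticks":{"type":"string"},"finger_gap":{"type":"number"},"force":{"type":"number"},"only":{"type":"string"},"quiet":{"type":"boolean"},"lines":{"type":"string"}},"required":["ticks"],"additionalProperties":false}. ticks is a string of 1 to 8 rows, parted by a bar, with the numbers parted by spaces; each row has 4 numbers: dx, dy, dz in m, then a turn about the tool's z in rad; each row shifts and turns the commanded pose from where the row before left it, along the tool's axes as they then stand; what a row does not reach is not made up. A row lasts 1/12 s, in which the tool goes at most 0.0417 m and 0.125 rad, less where a joint would pass 70% of its speed; a pose out of reach is approached as far as the arm can. finger_gap is the opening from 0.0 (shut) to 1.0 (fully open), set as the call begins (left out keeps the last). The fingers move at their own pace and stop on an object; force is the grip in N (left out, the last holds). Time passes only in rows, so rows that do not move let the fingers close. The tool returns the time, the measured TCP pose, the force, the opening and the grip force at its end. only (a regular expression) keeps the lines of the reply that match it, lines (a string "A,B") keeps lines A to B, and quiet returns only ok. Input that does not fit is refused with a message, and nothing moves.
- r.observe(): the state, without advancing time (a new reading comes with each control period).
- r.grab_frame(name): name is "side" or "top" or "wrist"; returns the picture (384x512x3 uint8, red, green, blue); there is no depth.
- r.get_calibration(name): a dict with "intrinsics" (3x3 intrinsics, pixels), "k1" (the pictures are not rectified: a ray, as slopes to the right and down, at radius r is drawn at 1 + k1 r^2 times it, then the intrinsics apply), "R" (3x3) and "t" (3): a world point X has camera coordinates R X + t; the wrist camera has in their place "mount" (4x4, takes a point from camera to tool coordinates, whose origin is the TCP and whose axes are the flange's). Camera axes: x right, y down, z forward; pixel columns grow to the right and rows downward; lengths in m; the calibration is good to about 2 mm. A picture is of the moment at which its call begins: read the wrist's pose just before it. get_calibration takes no time and is no camera call.
- r.hand_in(): hands the job in; it is judged then, once.
The state is a dict: "t": time; "q": joint angles; "dq": joint speeds; "joint_efforts": joint torques, N m; "eef_pos": TCP position; "eef_rot": TCP orientation; "wrist_force": force on the tool from outside, world axes, zero at the start; "torque": the same for the moment, N m; "grip_width": opening from 0.0 (shut) to 1.0 (fully open); "gripper_force": force on a finger pad.
Only numpy, scipy, OpenCV 4.12 (cv2) and the standard library are available. Lean on these libraries where they do the work, as an engineer would, in place of code of your own. Each camera call takes 0.05 s, during which the arm holds its last target. There are 200 camera calls.

## Working session

There is one attempt and no reset: what is moved stays moved. The work goes in short steps, Python scripts to look and compute and a tool call to move; the robot and the scene stay as the last step left them, time stands still between calls to the robot, and variables do not carry over. Pictures are saved under pics/ and viewed, at most 14 in all, crops included, and the job is handed in when it is done.

```bash
ls; mkdir -p pics; python3 - <<'E'
from plant import r
import cv2
for n in ("top","side"):
    f=r.grab_frame(n); cv2.imwrite(f"pics/{n}0.png",cv2.cvtColor(f,cv2.COLOR_RGB2BGR))
    c=r.get_calibration(n); print(n,c)
print(r.get_calibration("wrist")); s=r.observe(); print(s)
E
```

```text
pics
top {'intrinsics': array([[412.16802911,   0.        , 254.78290567],
       [  0.        , 412.16802911, 195.07943968],
       [  0.        ,   0.        ,   1.        ]]), 'k1': -0.10592228722159085, 'R': array([[ 0.04344015, -0.99905019,  0.00341669],
       [-0.97613963, -0.04317176, -0.21280887],
       [ 0.21275424,  0.00590928, -0.97708787]]), 't': array([-0.01929642,  0.50740131,  1.02969534])}
side {'intrinsics': array([[412.16617379,   0.        , 259.49213391],
       [  0.        , 412.16617379, 193.02862568],
       [  0.        ,   0.        ,   1.        ]]), 'k1': 0.011863688938754578, 'R': array([[ 0.68559003, -0.72792975, -0.00919691],
       [-0.44090094, -0.40513705, -0.80091843],
       [ 0.57928634,  0.55315662, -0.59870284]]), 't': array([-0.35671416,  0.27483792,  0.62434435])}
{'intrinsics': array([[264.50712724,   0.        , 254.93224458],
       [  0.        , 264.50712724, 190.00566194],
       [  0.        ,   0.        ,   1.        ]]), 'k1': -0.025009869194678055, 'mount': array([[-1.09856655e-04, -9.48522407e-01, -3.16710011e-01,
         8.0818
[... 251 characters left out ...]
00000000e+00]])}
{'t': 0.1, 'q': array([1.08342891e+00, 3.13944396e-01, 4.50663994e-02, 1.30362473e+00,
       9.72952817e-06, 1.43120133e+00]), 'dq': array([ 0.00034398, -0.00237425,  0.00143701, -0.0014152 , -0.00077448,
        0.00045404]), 'joint_efforts': array([ 3.22580447e-03, -4.81726384e+01,  2.99244440e+01,  1.27508288e-02,
       -9.73897613e-05,  1.96442994e-05]), 'eef_pos': array([0.19573991, 0.54014908, 0.23047649]), 'eef_rot': array([ 1.73011193e-01,  9.84919489e-01, -8.10118758e-04, -2.67730362e-04]), 'wrist_force': array([ 0.01441269, -0.53082648, -1.33048802]), 'torque': array([ 0.01531709, -0.02140828, -0.02412797]), 'gripper_force': 0.0, 'grip_width': 1.0017386234713863}
```

View pics/top0.png

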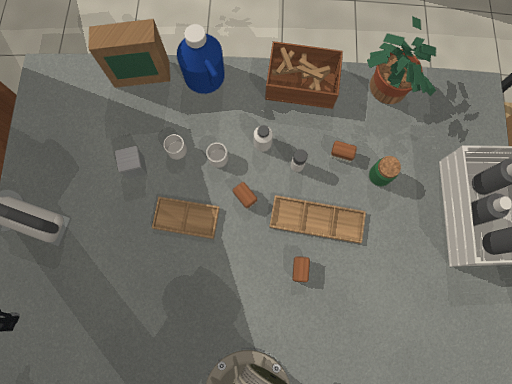

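View pics/side0.png

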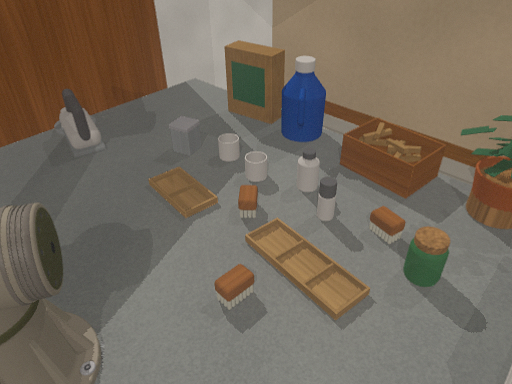

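```bash
cat > h.py <<'E'
import numpy as np, cv2
from plant import r
def ray(name,u,v):
    c=r.get_calibration(name);K=c["intrinsics"]
    d=np.array([(u-K[0,2])/K[0,0],(v-K[1,2])/K[1,1]]);p=d.copy()
    for _ in range(20): p=d/(1+c["k1"]*(p@p))
    return -c["R"].T@c["t"], c["R"].T@np.r_[p,1]
def cast(name,u,v,z):
    o,d=ray(name,u,v); return (o+d*(z-o[2])/d[2])
E
python3 - <<'E'
from h import *
f=cv2.imread("pics/top0.png")
cv2.imwrite("pics/crop.png",cv2.resize(f[110:290,110:410],None,fx=2.6,fy=2.6,interpolation=cv2.INTER_CUBIC))
print(ray("top",0,0)[0])
hsv=cv2.cvtColor(f,cv2.COLOR_BGR2HSV)
def blobs(lo,hi,tag,z,amin=60):
    m=cv2.inRange(hsv,lo,hi); m[:110]=0;m[290:]=0;m[:,:100]=0;m[:,420:]=0
    m=cv2.morphologyEx(m,cv2.MORPH_CLOSE,np.ones((3,3)))
    for c in cv2.findContours(m,0,2)[0]:
        if cv2.contourArea(c)<amin: continue
        rc=cv2.minAreaRect(c); b=cv2.boxPoints(rc)
        P=np.array([cast("top",*q,z)[:2] for q in b])
        print(tag,np.round(rc[0],1),"area",cv2.contourArea(c),"xy",P.mean(0).round(3),"corners",P.round(3).tolist())
blobs((5,130,60),(12,255,255),"brush",.045)
blobs((11,60,50),(22,170,255),"wood",.018,300)
blobs((50,100,30),(90,255,255),"green",.04)
for p in ((124,158),(263,130),(300,157),(174,145),(216,152),(245,190),(185,204),(344,150)): print(p,hsv[p[1],p[0]])
E
```

```text
[ 0.27706072 -0.00345744  1.11414825]
brush [300.7 269.1] area 332.0 xy [ 0.321 -0.123] corners [[0.291, -0.102], [0.352, -0.105], [0.351, -0.145], [0.289, -0.141]]
brush [244.6 194.3] area 297.5 xy [0.511 0.03 ] corners [[0.521, 0.065], [0.548, 0.036], [0.5, -0.005], [0.474, 0.024]]
brush [343.4 150. ] area 295.5 xy [ 0.647 -0.234] corners [[0.633, -0.198], [0.675, -0.209], [0.661, -0.27], [0.619, -0.259]]
wood [300.7 268.7] area 363.5 xy [ 0.323 -0.126] corners [[0.291, -0.103], [0.357, -0.107], [0.355, -0.149], [0.289, -0.146]]
wood [185.2 216.9] area 1982.0 xy [0.447 0.189] corners [[0.412, 0.278], [0.503, 0.271], [0.482, 0.098], [0.392, 0.107]]
wood [317.7 219. ] area 2956.5 xy [ 0.458 -0.17 ] corners [[0.43, -0.037], [0.519, -0.05], [0.485, -0.304], [0.396, -0.287]]
wood [244.5 194.6] area 336.5 xy [0.516 0.031] corners [[0.528, 0.069], [0.556, 0.038], [0.504, -0.007], [0.476, 0.025]]
wood [389.  166.5] area 364.5 xy [ 0.614 -0.369] corners [[0.643, -0.338], [0.647, -0.402], [0.585, -0.399], [0.582, -0.337]]
wood [343.5 150.3] area 334.5 xy [ 0.655 -0.24 ] corners [[0.64, -0.202], [0.686, -0.214], [0.671, -0.279], [0.625, -0.266]]
green [378.7 174.2] area 204.5 xy [ 0.584 -0.332] corners [[0.594, -0.292], [0.628, -0.337], [0.574, -0.372], [0.542, -0.327]]
(124, 158) [  5  12 124]
(263, 130) [15  5 98]
(300, 157) [18 13 98]
(174, 145) [ 18  23 134]
(216, 152) [ 16  25 134]
(245, 190) [ 11 144 140]
(185, 204) [ 16 111 101]
(344, 150) [ 11 142 149]
```

View pics/crop.png

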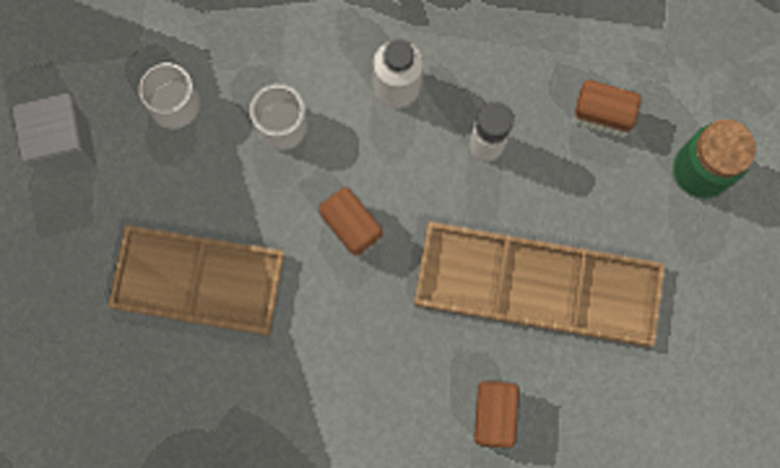

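Crop: the three brush-like things are at top-picture px (344,150), (245,195), (301,269). Right in the picture is −y, the robot's right, and (344,150) lies at y≈−0.24, so that is the brush. Cup rims are at crop (166,88) and (278,110), the bottle cap at (399,54), the stick cap at (495,119), the tin top at (44,126) and the cork at (727,147).

```bash
cat >> h.py <<'E'
def tri(a,b):
    (o1,d1),(o2,d2)=ray("top",*a),ray("side",*b)
    s=np.linalg.lstsq(np.c_[d1,-d2],o2-o1,rcond=None)[0]
    p,q=o1+s[0]*d1,o2+s[1]*d2
    return ((p+q)/2).round(3),round(np.linalg.norm(p-q),4)
def go(x,y,z,yaw=None):
    s=r.observe();R=cv2.Rodrigues(np.zeros(3))[0]
    from scipy.spatial.transform import Rotation as Ro
    R=Ro.from_quat(s["eef_rot"]).as_matrix()
    print("t",s["t"],"pos",s["eef_pos"].round(4),"yaw_y",np.arctan2(R[1,1],R[0,1]).round(3),"tool delta",(R.T@(np.array([x,y,z])-s["eef_pos"])).round(4),"grip",round(s["grip_width"],3),round(s["gripper_force"],1),"F",s["wrist_force"].round(1))
E
python3 - <<'E'
from h import *
P=dict(cup1=(166,88,.055,(229,139)),cup2=(278,110,.055,(257,157)),bottle=(399,54,.1,(309,153)),stick=(495,119,.095,(328,182)),tin=(44,126,.085,(185,124)),jar=(727,147,.096,(432,239)),brush=(609,104,.048,(387,220)))
for k,(u,v,z,s) in P.items():
    a=(u/2.6+110,v/2.6+110); print(k,cast("top",*a,z).round(3),"side",cast("side",*s,z).round(3),tri(a,s))
f=cv2.imread("pics/top0.png");hsv=cv2.cvtColor(f,cv2.COLOR_BGR2HSV)
E
```

```text
cup1 [0.64  0.229 0.055] side [0.641 0.223 0.055] (array([0.643, 0.228, 0.052]), np.float64(0.0038))
cup2 [0.621 0.11  0.055] side [0.626 0.107 0.055] (array([0.623, 0.108, 0.055]), np.float64(0.0055))
bottle [ 0.671 -0.013  0.1  ] side [ 0.666 -0.019  0.1  ] (array([ 0.674, -0.013,  0.094]), np.float64(0.0012))
stick [ 0.608 -0.111  0.095] side [ 0.608 -0.114  0.095] (array([ 0.61 , -0.112,  0.092]), np.float64(0.002))
tin [0.585 0.343 0.085] side [0.582 0.328 0.085] (array([0.59 , 0.345, 0.075]), np.float64(0.0061))
jar [ 0.59  -0.344  0.096] side [ 0.588 -0.348  0.096] (array([ 0.592, -0.346,  0.092]), np.float64(0.0012))
brush [ 0.646 -0.236  0.048] side [ 0.637 -0.243  0.048] (array([ 0.65 , -0.238,  0.037]), np.float64(0.0))
```

```bash
python3 - <<'E'
import cv2
a=cv2.imread("pics/top0.png")[125:180,310:380]; b=cv2.imread("pics/side0.png")[190:250,355:425]
cv2.imwrite("pics/brush.png",cv2.hconcat([cv2.resize(a,(380,300),interpolation=2),cv2.resize(b,(380,300),interpolation=2)]))
E
```

```text
(no output)
```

View pics/brush.png

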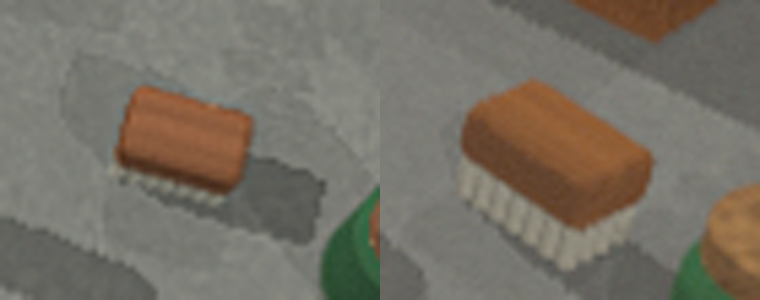

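The enlarged crop confirms it: a wooden block on pale bristles, just left of the jar (px (344,150) in top, (387,220) in side). The blocks at (245,195) and (301,269) are the lookalikes. I'll turn the tool into line with the trays first.

>>> {"method": "move_tool", "body": {"ticks": "0 0 0 0.1236 | 0 0 0 0.1236 | 0 0 0 0.1236 | 0 0 0 0.1236 | 0 0 0 0.1236 | 0 0 0 0.1236 | 0 0 0 0.1236 | 0 0 0 0.1236", "finger_gap": 1.0, "force": 30}}

```text
t: 0.77
eef_pos: [0.1958, 0.5403, 0.2308]
eef_rot: [0.622, 0.783, -0.001, 0.0]
wrist_force: [-0.4, 0.0, 0.5]
grip_width: 0.998
gripper_force: 0.0
```

>>> {"method": "move_tool", "body": {"ticks": "0 0 0 0.1236 | 0 0 0 0.1236 | 0 0 0 0.1236 | 0 0 0 0 | 0 0 0 0"}}

```text
t: 1.18
eef_pos: [0.1959, 0.5404, 0.2309]
eef_rot: [0.753, 0.659, -0.0, 0.0]
wrist_force: [0.5, -0.1, -0.3]
grip_width: 0.995
gripper_force: 0.0
```

```bash
python3 -c "
from h import *
go(.641,.227,.15)"
```

```text
t 1.1833 pos [0.1959 0.5404 0.2309] yaw_y -0.133 tool delta [-0.2515  0.4828  0.081 ] grip 0.995 0.0 F [ 0.5 -0.1 -0.3]
```

>>> {"method": "move_tool", "body": {"ticks": "-0.018 0.0345 0.0058 0 | -0.018 0.0345 0.0058 0 | -0.018 0.0345 0.0058 0 | -0.018 0.0345 0.0058 0 | -0.018 0.0345 0.0058 0 | -0.018 0.0345 0.0058 0 | -0.018 0.0345 0.0058 0 | -0.018 0.0345 0.0058 0"}}

```text
t: 1.85
eef_pos: [0.4511, 0.359, 0.1846]
eef_rot: [0.753, 0.659, 0.0, -0.0]
wrist_force: [0.6, 1.1, -0.1]
grip_width: 1.001
gripper_force: 0.0
```

>>> {"method": "move_tool", "body": {"ticks": "-0.018 0.0345 0.0058 0 | -0.018 0.0345 0.0058 0 | -0.018 0.0345 0.0058 0 | -0.018 0.0345 0.0058 0 | -0.018 0.0345 0.0058 0 | -0.018 0.0345 0.0058 0 | 0 0 0 0 | 0 0 0 0"}}

```text
t: 2.52
eef_pos: [0.6413, 0.2231, 0.1484]
eef_rot: [0.754, 0.657, -0.001, -0.001]
wrist_force: [-1.2, 0.5, -0.5]
grip_width: 0.998
gripper_force: 0.0
```

```bash
python3 - <<'E'
from h import *
go(.641,.227,.15)
cv2.imwrite("pics/w1.png",cv2.cvtColor(r.grab_frame("wrist"),cv2.COLOR_RGB2BGR))
E
```

```text
t 2.5167 pos [0.6413 0.2231 0.1484] yaw_y -0.137 tool delta [ 0.0038 -0.0008 -0.0016] grip 0.998 0.0 F [-1.2  0.5 -0.5]
```

View pics/w1.png

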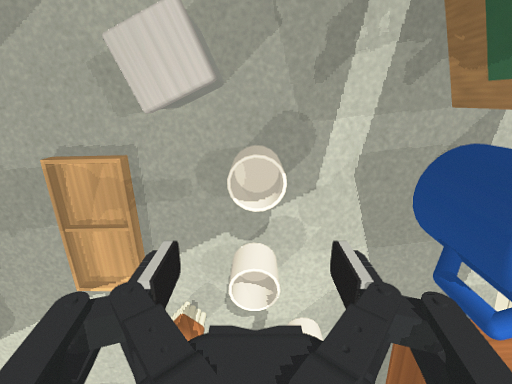

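The wrist view shows a cup rim at (257,183) and the other cup's rim at (254,290). The stain tray is at (95,222), the tin at (160,55). I'll cast the rims from this view to refine.

```bash
cat >> h.py <<'E'
from scipy.spatial.transform import Rotation as Ro
def wcast(s,u,v,z):
    c=r.get_calibration("wrist");K=c["intrinsics"];M=c["mount"]
    d=np.array([(u-K[0,2])/K[0,0],(v-K[1,2])/K[1,1]]);p=d.copy()
    for _ in range(20): p=d/(1+c["k1"]*(p@p))
    R=Ro.from_quat(s["eef_rot"]).as_matrix()
    o=s["eef_pos"]+R@M[:3,3]; D=R@M[:3,:3]@np.r_[p,1]
    return (o+D*(z-o[2])/D[2]).round(4)
E
python3 - <<'E'
from h import *
s=r.observe()
for u,v,z in ((257,183,.055),(254,290,.055),(42,158,.018),(128,155,.018)): print(wcast(s,u,v,z))
f=cv2.imread("pics/w1.png");h=cv2.cvtColor(f,cv2.COLOR_BGR2HSV);m=cv2.inRange(h,(8,60,60),(25,255,255));m[:,200:]=0;m[:140]=0
c=max(cv2.findContours(m,0,2)[0],key=cv2.contourArea);print(cv2.boxPoints(cv2.minAreaRect(c)).round())
E
```

```text
[0.6439 0.2337 0.055 ]
[0.6246 0.114  0.055 ]
[0.4189 0.2812 0.018 ]
[0.5123 0.2713 0.018 ]
[[ 39. 159.]
 [125. 143.]
 [150. 284.]
 [ 65. 299.]]
```

>>> {"method": "move_tool", "body": {"ticks": "0.007 0 0.03 0 | 0 0 0.035 0 | 0 0 0.035 0 | 0 0 0.026 0 | 0 0 0 0 | 0 0 0 0 | 0 0 0 0"}}

```text
t: 3.15
eef_pos: [0.6417, 0.2333, 0.0264]
eef_rot: [0.753, 0.658, 0.001, 0.001]
wrist_force: [0.8, 0.1, -0.2]
grip_width: 1.0
gripper_force: 0.0
```

>>> {"method": "move_tool", "body": {"ticks": "0 0 0 0 | 0 0 0 0 | 0 0 0 0 | 0 0 0 0 | 0 0 0 0 | 0 0 0 0 | 0 0 0 0 | 0 0 0 0", "finger_gap": 0.3, "force": 30}}

```text
t: 3.82
eef_pos: [0.6427, 0.2326, 0.0268]
eef_rot: [0.754, 0.657, 0.002, 0.001]
wrist_force: [-0.2, 0.5, 6.1]
grip_width: 0.638
gripper_force: 31.5
```

```bash
python3 -c "
from h import *
go(.642,.230,.022)"
```

```text
t 3.8167 pos [0.6427 0.2326 0.0268] yaw_y -0.136 tool delta [-0.0027 -0.0004  0.0048] grip 0.638 31.5 F [-0.2  0.5  6.1]
```

>>> {"method": "move_tool", "body": {"ticks": "0 0 -0.03 0 | 0 0 -0.035 0 | 0 0 -0.02 0 | -0.004 -0.037 -0.01 0 | -0.004 -0.037 0 0 | -0.004 -0.037 0 0 | -0.004 -0.037 0 0 | -0.004 -0.036 0 0"}}

```text
t: 4.48
eef_pos: [0.4546, 0.2372, 0.1198]
eef_rot: [0.754, 0.657, 0.001, 0.0]
wrist_force: [-0.7, 0.6, 0.2]
grip_width: 0.641
gripper_force: 32.3
```

>>> {"method": "move_tool", "body": {"ticks": "0 0 0 0 | 0 0 0 0 | 0 0 0 0"}}

```text
t: 4.73
eef_pos: [0.4572, 0.2377, 0.1203]
eef_rot: [0.754, 0.657, 0.001, 0.001]
wrist_force: [-0.1, 0.4, -1.0]
grip_width: 0.635
gripper_force: 32.3
```

```bash
python3 - <<'E'
from h import *
go(.455,.231,.032)
cv2.imwrite("pics/w2.png",cv2.cvtColor(r.grab_frame("wrist"),cv2.COLOR_RGB2BGR))
E
```

```text
t 4.7333 pos [0.4572 0.2377 0.1203] yaw_y -0.136 tool delta [-0.0071 -0.0015  0.0883] grip 0.635 32.3 F [-0.1  0.4 -1. ]
```

View pics/w2.png

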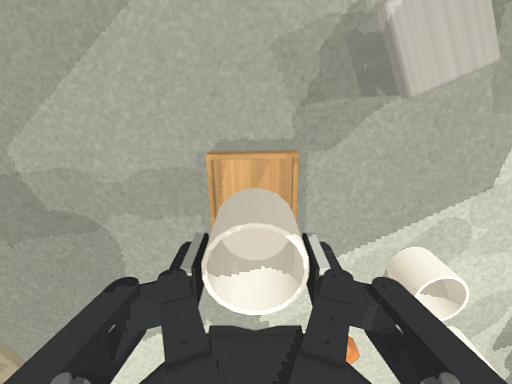

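The cup is held upright. The tray's far outer edge runs from (207,153) to (299,152).

```bash
python3 - <<'E'
from h import *
s=r.observe()
a,b=wcast(s,207,153,.018),wcast(s,299,152,.018);print(a,b,np.linalg.norm(a-b),(a+b)/2-.044*np.array([.125,.992,0]))
E
```

```text
[0.4196 0.2801 0.018 ] [0.5047 0.2692 0.018 ] 0.08579522131214543 [0.45665  0.231002 0.018   ]
```

>>> {"method": "move_tool", "body": {"ticks": "-0.007 -0.001 0.02 0 | 0 0 0.03 0 | 0 0 0.025 0 | 0 0 0.012 0 | 0 0 0 0 | 0 0 0 0 | 0 0 0 0 | 0 0 0 0"}}

```text
t: 5.45
eef_pos: [0.4555, 0.2307, 0.0325]
eef_rot: [0.754, 0.657, 0.001, 0.0]
wrist_force: [0.1, 0.4, -0.9]
grip_width: 0.641
gripper_force: 32.6
```

```bash
python3 -c "
from h import *
go(.456,.231,.0322)"
```

```text
t 5.45 pos [0.4555 0.2307 0.0325] yaw_y -0.137 tool delta [0.0004 0.0005 0.0003] grip 0.641 32.6 F [ 0.1  0.4 -0.9]
```

>>> {"method": "move_tool", "body": {"ticks": "0 0 0 0 | 0 0 0 0 | 0 0 0 0 | 0 0 0 0", "finger_gap": 0.85}}

```text
t: 5.78
eef_pos: [0.4544, 0.2307, 0.0324]
eef_rot: [0.754, 0.657, 0.0, 0.0]
wrist_force: [0.1, 0.1, 0.2]
grip_width: 0.85
gripper_force: 0.0
```

>>> {"method": "move_tool", "body": {"ticks": "0 0 -0.03 0 | 0 0 -0.035 0 | 0 0 -0.035 0 | -0.019 0.0364 0 0 | -0.019 0.0364 0 0 | -0.019 0.0364 0 0 | -0.019 0.0364 0 0 | -0.019 0.0364 0 0"}}

```text
t: 6.45
eef_pos: [0.6229, 0.1105, 0.1325]
eef_rot: [0.754, 0.657, 0.0, 0.0]
wrist_force: [0.1, -0.0, 0.5]
grip_width: 0.851
gripper_force: 0.0
```

>>> {"method": "move_tool", "body": {"ticks": "0 0 0 0 | 0 0 0 0", "finger_gap": 1.0}}

```text
t: 6.62
eef_pos: [0.6229, 0.1099, 0.1313]
eef_rot: [0.755, 0.656, -0.0, -0.0]
wrist_force: [0.4, 0.3, 0.1]
grip_width: 0.998
gripper_force: 0.0
```

```bash
python3 -c "
from h import *
go(.623,.112,.026)"
```

```text
t 6.6167 pos [0.6229 0.1099 0.1313] yaw_y -0.14 tool delta [ 0.0021 -0.0002  0.1053] grip 0.998 0.0 F [0.4 0.3 0.1]
```

>>> {"method": "move_tool", "body": {"ticks": "0.002 0 0.03 0 | 0 0 0.035 0 | 0 0 0.035 0 | 0 0 0.005 0 | 0 0 0 0 | 0 0 0 0"}}

```text
t: 7.12
eef_pos: [0.6216, 0.1144, 0.0284]
eef_rot: [0.753, 0.658, 0.0, 0.0]
wrist_force: [-0.4, -0.2, 0.8]
grip_width: 1.0
gripper_force: 0.0
```

>>> {"method": "move_tool", "body": {"ticks": "0 0 0 0 | 0 0 0 0 | 0 0 0 0 | 0 0 0 0 | 0 0 0 0 | 0 0 0 0 | 0 0 0 0 | 0 0 0 0", "finger_gap": 0.3, "force": 30}}

```text
t: 7.78
eef_pos: [0.6235, 0.1139, 0.0298]
eef_rot: [0.754, 0.657, 0.002, 0.001]
wrist_force: [-0.8, 0.6, 4.9]
grip_width: 0.639
gripper_force: 31.0
```

```bash
python3 -c "
from h import *
go(.623,.112,.026)"
```

```text
t 7.7833 pos [0.6235 0.1139 0.0298] yaw_y -0.137 tool delta [-0.002  -0.0003  0.0038] grip 0.639 31.0 F [-0.8  0.6  4.9]
```

>>> {"method": "move_tool", "body": {"ticks": "0 0 -0.03 0 | 0 0 -0.035 0 | 0 0 -0.035 0 | 0 0 0 0"}}

```text
t: 8.12
eef_pos: [0.6266, 0.1139, 0.1364]
eef_rot: [0.754, 0.657, 0.006, 0.004]
wrist_force: [1.7, 0.2, 0.9]
grip_width: 0.639
gripper_force: 32.5
```

```bash
python3 -c "
from h import *
go(.469,-.089,.12)"
```

```text
t 8.1167 pos [0.6266 0.1139 0.1364] yaw_y -0.137 tool delta [-0.2225 -0.1287  0.014 ] grip 0.639 32.5 F [1.7 0.2 0.9]
```

>>> {"method": "move_tool", "body": {"ticks": "-0.0318 -0.0184 0 0 | -0.0318 -0.0184 0 0 | -0.0318 -0.0184 0 0 | -0.0318 -0.0184 0 0 | -0.0318 -0.0184 0 0 | -0.0318 -0.0184 0 0 | -0.0318 -0.0184 0 0 | 0 0 0 0"}}

```text
t: 8.78
eef_pos: [0.4606, -0.0931, 0.1279]
eef_rot: [0.756, 0.655, -0.001, 0.0]
wrist_force: [0.6, 0.7, -0.3]
grip_width: 0.637
gripper_force: 32.5
```

>>> {"method": "move_tool", "body": {"ticks": "0 0 0 0 | 0 0 0 0"}}

```text
t: 8.95
eef_pos: [0.4647, -0.0897, 0.1281]
eef_rot: [0.754, 0.657, 0.001, 0.001]
wrist_force: [0.5, 0.3, 0.4]
grip_width: 0.638
gripper_force: 32.5
```

```bash
python3 - <<'E'
from h import *
go(.469,-.089,.035)
cv2.imwrite("pics/w3.png",cv2.cvtColor(r.grab_frame("wrist"),cv2.COLOR_RGB2BGR))
E
```

```text
t 8.95 pos [ 0.4647 -0.0897  0.1281] yaw_y -0.138 tool delta [0.0013 0.004  0.0931] grip 0.638 32.5 F [0.5 0.3 0.4]
```

View pics/w3.png

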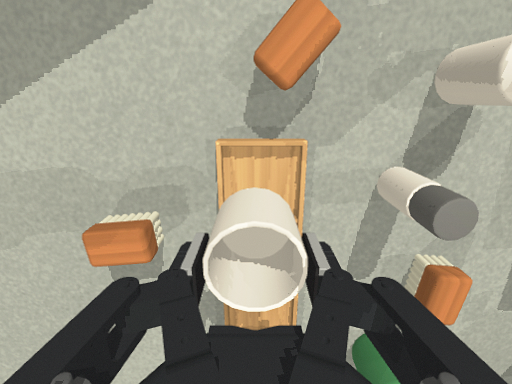

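The cup hangs over the wash tray's near section. The tray's outer corners are at about (217,141) and (307,140).

```bash
python3 - <<'E'
from h import *
s=r.observe()
a,b=wcast(s,217,141,.018),wcast(s,307,140,.018);print(a,b,np.linalg.norm(a-b))
m=(a+b)/2;y=np.array([.133,.991,0])
for d in (.044,.126,.208): print(m-d*y)
print(wcast(s,445,212,.095))
go(*(m-.044*y)[:2],.035)
E
```

```text
[ 0.4365 -0.0383  0.018 ] [ 0.5212 -0.049   0.018 ] 0.0853731808005301
[ 0.472998 -0.087254  0.018   ]
[ 0.462092 -0.168516  0.018   ]
[ 0.451186 -0.249778  0.018   ]
[ 0.604  -0.1019  0.095 ]
t 9.0 pos [ 0.4649 -0.0893  0.1278] yaw_y -0.136 tool delta [0.0031 0.0076 0.0929] grip 0.636 32.5 F [-0.2  1.  -0.3]
```

>>> {"method": "move_tool", "body": {"ticks": "0.002 0.006 0.02 0 | 0 0 0.03 0 | 0 0 0.03 0 | 0 0 0.0125 0 | 0 0 0 0 | 0 0 0 0 | 0 0 0 0"}}

```text
t: 9.58
eef_pos: [0.471, -0.0873, 0.0346]
eef_rot: [0.753, 0.658, 0.0, 0.0]
wrist_force: [1.0, 0.2, -0.2]
grip_width: 0.641
gripper_force: 34.1
```

```bash
python3 -c "
from h import *
go(.471,-.088,.035)"
```

```text
t 9.5833 pos [ 0.471  -0.0873  0.0346] yaw_y -0.135 tool delta [-0.0007  0.0001 -0.0004] grip 0.641 34.1 F [ 1.   0.2 -0.2]
```

>>> {"method": "move_tool", "body": {"ticks": "0 0 0 0 | 0 0 0 0 | 0 0 0 0 | 0 0 0 0", "finger_gap": 0.85}}

```text
t: 9.92
eef_pos: [0.4704, -0.0882, 0.0349]
eef_rot: [0.754, 0.657, 0.0, 0.0]
wrist_force: [-0.0, -0.2, 0.4]
grip_width: 0.848
gripper_force: 0.0
```

>>> {"method": "move_tool", "body": {"ticks": "0 0 -0.03 0 | 0 0 -0.035 0 | 0 0 -0.035 0 | 0 0 -0.03 0 | 0 0 0 0"}}

```text
t: 10.33
eef_pos: [0.4737, -0.0896, 0.171]
eef_rot: [0.754, 0.657, 0.003, 0.005]
wrist_force: [0.8, -1.1, 0.2]
grip_width: 0.851
gripper_force: 0.0
```

```bash
python3 -c "
from h import *
go(.607,-.108,.15)"
```

```text
t 10.3333 pos [ 0.4737 -0.0896  0.171 ] yaw_y -0.137 tool delta [-1.000e-04  1.343e-01  2.240e-02] grip 0.851 0.0 F [ 0.8 -1.1  0.2]
```

>>> {"method": "move_tool", "body": {"ticks": "0 0.0336 0 0 | 0 0.0336 0 0 | 0 0.0336 0 0 | 0 0.0336 0 0 | 0 0 0 0 | 0 0 0 0 | 0 0 0 0", "finger_gap": 1.0}}

```text
t: 10.92
eef_pos: [0.6024, -0.1063, 0.1637]
eef_rot: [0.754, 0.657, -0.001, -0.001]
wrist_force: [-0.8, 0.1, -0.2]
grip_width: 0.997
gripper_force: 0.0
```

```bash
python3 - <<'E'
from h import *
go(.607,-.108,.033)
cv2.imwrite("pics/w4.png",cv2.cvtColor(r.grab_frame("wrist"),cv2.COLOR_RGB2BGR))
E
```

```text
t 10.9167 pos [ 0.6024 -0.1063  0.1637] yaw_y -0.137 tool delta [-0.0011  0.0051  0.1307] grip 0.997 0.0 F [-0.8  0.1 -0.2]
```

View pics/w4.png

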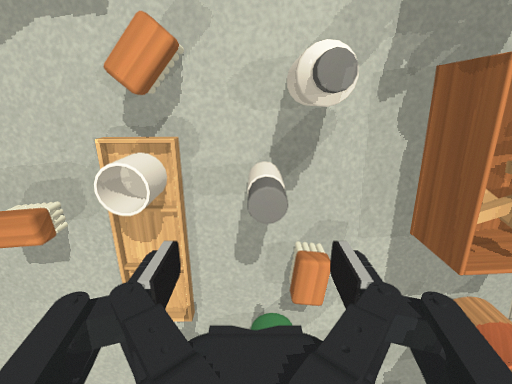

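The cup stands in the wash tray's +y section. The stick cap is at (267,200), the bottle cap at (335,71) and the brush at (311,278).

```bash
python3 - <<'E'
from h import *
s=r.observe()
for p in ((267,200,.095),(335,71,.1),(311,278,.048)): print(wcast(s,*p))
E
```

```text
[ 0.6132 -0.1054  0.095 ]
[ 0.6739 -0.0118  0.1   ]
[ 0.6519 -0.2265  0.048 ]
```

>>> {"method": "move_tool", "body": {"ticks": "0 0.008 0.02 0 | 0 0 0.038 0 | 0 0 0.038 0 | 0 0 0.035 0 | 0 0 0 0 | 0 0 0 0"}}

```text
t: 11.47
eef_pos: [0.6084, -0.1068, 0.0327]
eef_rot: [0.754, 0.657, -0.001, -0.002]
wrist_force: [1.4, -0.1, 0.9]
grip_width: 0.999
gripper_force: 0.0
```

>>> {"method": "move_tool", "body": {"ticks": "0 0 0 0 | 0 0 0 0 | 0 0 0 0 | 0 0 0 0 | 0 0 0 0 | 0 0 0 0 | 0 0 0 0 | 0 0 0 0", "finger_gap": 0.2, "force": 30}}

```text
t: 12.13
eef_pos: [0.6127, -0.108, 0.036]
eef_rot: [0.754, 0.657, 0.001, 0.002]
wrist_force: [-0.9, -0.4, 7.9]
grip_width: 0.434
gripper_force: 29.1
```

```bash
python3 -c "
from h import *
go(.611,-.108,.033)"
```

```text
t 12.1333 pos [ 0.6127 -0.108   0.036 ] yaw_y -0.137 tool delta [-0.0002 -0.0017  0.003 ] grip 0.434 29.1 F [-0.9 -0.4  7.9]
```

>>> {"method": "move_tool", "body": {"ticks": "0 0 -0.03 0 | 0 0 -0.038 0 | 0 0 -0.038 0 | 0 0 -0.02 0 | 0 0 0 0 | 0 0 0 0"}}

```text
t: 12.63
eef_pos: [0.6125, -0.1079, 0.1618]
eef_rot: [0.754, 0.657, 0.001, 0.002]
wrist_force: [-0.2, -0.2, -1.2]
grip_width: 0.436
gripper_force: 30.4
```

```bash
python3 -c "
from h import *
go(.446,.149,.15)"
```

```text
t 12.6333 pos [ 0.6125 -0.1079  0.1618] yaw_y -0.136 tool delta [ 0.2319 -0.1999  0.0108] grip 0.436 30.4 F [-0.2 -0.2 -1.2]
```

>>> {"method": "move_tool", "body": {"ticks": "0.029 -0.025 0 0 | 0.029 -0.025 0 0 | 0.029 -0.025 0 0 | 0.029 -0.025 0 0 | 0.029 -0.025 0 0 | 0.029 -0.025 0 0 | 0.029 -0.025 0 0 | 0.029 -0.025 0 0"}}

```text
t: 13.3
eef_pos: [0.4421, 0.1505, 0.1579]
eef_rot: [0.754, 0.657, -0.001, -0.001]
wrist_force: [0.1, 1.3, -1.2]
grip_width: 0.435
gripper_force: 30.5
```

>>> {"method": "move_tool", "body": {"ticks": "0 0 0 0 | 0 0 0 0 | 0 0 0 0"}}

```text
t: 13.55
eef_pos: [0.4442, 0.1494, 0.1587]
eef_rot: [0.753, 0.658, -0.001, -0.0]
wrist_force: [-0.0, -0.6, -0.2]
grip_width: 0.433
gripper_force: 30.5
```

```bash
python3 -c "
from h import *
go(.446,.149,.041)"
```

```text
t 13.55 pos [0.4442 0.1494 0.1587] yaw_y -0.136 tool delta [-1.000e-04  1.900e-03  1.177e-01] grip 0.433 30.5 F [-0.  -0.6 -0.2]
```

>>> {"method": "move_tool", "body": {"ticks": "0 0.002 0.03 0 | 0 0 0.038 0 | 0 0 0.03 0 | 0 0 0.015 0 | 0 0 0.0045 0 | 0 0 0 0 | 0 0 0 0 | 0 0 0 0"}}

```text
t: 14.22
eef_pos: [0.4476, 0.1482, 0.0419]
eef_rot: [0.754, 0.656, 0.0, 0.0]
wrist_force: [0.9, 0.2, -0.7]
grip_width: 0.432
gripper_force: 30.9
```

```bash
python3 -c "
from h import *
go(.446,.149,.041)"
```

```text
t 14.2167 pos [0.4476 0.1482 0.0419] yaw_y -0.139 tool delta [ 0.0006 -0.0017  0.0009] grip 0.432 30.9 F [ 0.9  0.2 -0.7]
```

>>> {"method": "move_tool", "body": {"ticks": "0 0 0 0 | 0 0 0 0 | 0 0 0 0 | 0 0 0 0", "finger_gap": 0.75}}

```text
t: 14.55
eef_pos: [0.4469, 0.1492, 0.0422]
eef_rot: [0.754, 0.657, 0.0, 0.0]
wrist_force: [-0.0, 0.3, -0.2]
grip_width: 0.751
gripper_force: 0.0
```

>>> {"method": "move_tool", "body": {"ticks": "0 0 -0.03 0 | 0 0 -0.038 0 | 0 0 -0.038 0 | 0 0 -0.02 0 | 0 0 0 0 | 0 0 0 0"}}

```text
t: 15.05
eef_pos: [0.4478, 0.1495, 0.1695]
eef_rot: [0.754, 0.657, 0.002, 0.001]
wrist_force: [-0.6, 0.8, -0.3]
grip_width: 0.751
gripper_force: 0.0
```

```bash
python3 -c "
from h import *
go(.672,-.0125,.165)"
```

```text
t 15.05 pos [0.4478 0.1495 0.1695] yaw_y -0.136 tool delta [-0.13    0.2442  0.0052] grip 0.751 0.0 F [-0.6  0.8 -0.3]
```

>>> {"method": "move_tool", "body": {"ticks": "-0.0186 0.0349 0 0 | -0.0186 0.0349 0 0 | -0.0186 0.0349 0 0 | -0.0186 0.0349 0 0 | -0.0186 0.0349 0 0 | -0.0186 0.0349 0 0 | -0.0186 0.0349 0 0 | 0 0 0 0", "finger_gap": 1.0}}

```text
t: 15.72
eef_pos: [0.675, -0.0179, 0.1631]
eef_rot: [0.755, 0.655, -0.001, -0.0]
wrist_force: [0.7, -0.6, -0.4]
grip_width: 1.001
gripper_force: 0.0
```

>>> {"method": "move_tool", "body": {"ticks": "0 0 0 0 | 0 0 0 0"}}

```text
t: 15.88
eef_pos: [0.6695, -0.0129, 0.1656]
eef_rot: [0.754, 0.657, -0.001, -0.002]
wrist_force: [0.1, -0.4, 0.3]
grip_width: 1.002
gripper_force: 0.0
```

```bash
python3 -c "
from h import *
go(.672,-.0125,.034)"
```

```text
t 15.8833 pos [ 0.6695 -0.0129  0.1656] yaw_y -0.137 tool delta [0.0007 0.003  0.1316] grip 1.002 0.0 F [ 0.1 -0.4  0.3]
```

>>> {"method": "move_tool", "body": {"ticks": "0 0.003 0.03 0 | 0 0 0.038 0 | 0 0 0.035 0 | 0 0 0.0286 0 | 0 0 0 0 | 0 0 0 0"}}

```text
t: 16.38
eef_pos: [0.671, -0.012, 0.0353]
eef_rot: [0.753, 0.658, -0.002, -0.002]
wrist_force: [-0.8, -0.2, 0.4]
grip_width: 1.0
gripper_force: 0.0
```

>>> {"method": "move_tool", "body": {"ticks": "0 0 0 0 | 0 0 0 0 | 0 0 0 0 | 0 0 0 0 | 0 0 0 0 | 0 0 0 0 | 0 0 0 0 | 0 0 0 0", "finger_gap": 0.3, "force": 45}}

```text
t: 17.05
eef_pos: [0.6757, -0.0135, 0.0398]
eef_rot: [0.754, 0.657, 0.002, 0.002]
wrist_force: [-1.4, 0.8, 6.7]
grip_width: 0.598
gripper_force: 47.3
```

```bash
python3 -c "
from h import *
go(.672,-.0125,.034)"
```

```text
t 17.05 pos [ 0.6757 -0.0135  0.0398] yaw_y -0.136 tool delta [ 0.0005 -0.0038  0.0058] grip 0.598 47.3 F [-1.4  0.8  6.7]
```

>>> {"method": "move_tool", "body": {"ticks": "0 0 -0.03 0 | 0 0 -0.038 0 | 0 0 -0.038 0 | 0 0 -0.02 0 | 0 0 0 0 | 0 0 0 0"}}

```text
t: 17.55
eef_pos: [0.6753, -0.0136, 0.1652]
eef_rot: [0.754, 0.657, 0.002, 0.002]
wrist_force: [-0.4, -0.9, -2.6]
grip_width: 0.592
gripper_force: 48.1
```

```bash
python3 -c "
from h import *
go(.460,-.169,.15)"
```

```text
t 17.55 pos [ 0.6753 -0.0136  0.1652] yaw_y -0.137 tool delta [-0.1832 -0.1922  0.0142] grip 0.592 48.1 F [-0.4 -0.9 -2.6]
```

>>> {"method": "move_tool", "body": {"ticks": "-0.0262 -0.0275 0 0 | -0.0262 -0.0275 0 0 | -0.0262 -0.0275 0 0 | -0.0262 -0.0275 0 0 | -0.0262 -0.0275 0 0 | -0.0262 -0.0275 0 0 | -0.0262 -0.0275 0 0 | 0 0 0 0"}}

```text
t: 18.22
eef_pos: [0.4516, -0.1704, 0.1603]
eef_rot: [0.755, 0.655, -0.002, -0.003]
wrist_force: [-0.3, 0.6, -2.5]
grip_width: 0.594
gripper_force: 48.3
```

>>> {"method": "move_tool", "body": {"ticks": "0 0 0 0 | 0 0 0 0"}}

```text
t: 18.38
eef_pos: [0.4575, -0.1688, 0.1614]
eef_rot: [0.754, 0.657, -0.0, -0.001]
wrist_force: [0.5, -0.2, -1.5]
grip_width: 0.592
gripper_force: 48.3
```

```bash
python3 -c "
from h import *
go(.460,-.169,.0448)"
```

```text
t 18.3833 pos [ 0.4575 -0.1688  0.1614] yaw_y -0.138 tool delta [0.     0.0026 0.1166] grip 0.592 48.3 F [ 0.5 -0.2 -1.5]
```

>>> {"method": "move_tool", "body": {"ticks": "0 0.003 0.03 0 | 0 0 0.038 0 | 0 0 0.03 0 | 0 0 0.014 0 | 0 0 0.0045 0 | 0 0 0 0 | 0 0 0 0 | 0 0 0 0"}}

```text
t: 19.05
eef_pos: [0.462, -0.1687, 0.0456]
eef_rot: [0.753, 0.658, 0.0, -0.0]
wrist_force: [0.1, 0.4, -2.3]
grip_width: 0.592
gripper_force: 48.5
```

```bash
python3 -c "
from h import *
go(.460,-.169,.0448)"
```

```text
t 19.05 pos [ 0.462  -0.1687  0.0456] yaw_y -0.135 tool delta [-0.0006 -0.002   0.0008] grip 0.592 48.5 F [ 0.1  0.4 -2.3]
```

>>> {"method": "move_tool", "body": {"ticks": "0 0 0 0 | 0 0 0 0 | 0 0 0 0 | 0 0 0 0", "finger_gap": 0.85}}

```text
t: 19.38
eef_pos: [0.4616, -0.1694, 0.0462]
eef_rot: [0.754, 0.657, 0.0, 0.0]
wrist_force: [-0.4, -1.1, 0.0]
grip_width: 0.85
gripper_force: 0.0
```

>>> {"method": "move_tool", "body": {"ticks": "0 0 -0.03 0 | 0 0 -0.038 0 | 0 0 -0.038 0 | 0 0 -0.02 0 | 0 0 0 0 | 0 0 0 0"}}

```text
t: 19.88
eef_pos: [0.4623, -0.17, 0.1735]
eef_rot: [0.754, 0.657, 0.001, 0.002]
wrist_force: [0.2, 0.3, -0.7]
grip_width: 0.853
gripper_force: 0.0
```

```bash
python3 -c "
from h import *
go(.646,-.232,.15)"
```

```text
t 19.8833 pos [ 0.4623 -0.17    0.1735] yaw_y -0.137 tool delta [-0.0364  0.1904  0.0243] grip 0.853 0.0 F [ 0.2  0.3 -0.7]
```

>>> {"method": "move_tool", "body": {"ticks": "-0.0073 0.038 0.002 0 | -0.0073 0.038 0.002 0 | -0.0073 0.038 0.002 0 | -0.0073 0.038 0.002 0 | -0.0073 0.038 0.002 0 | 0 0 0 0.1 | 0 0 0 0 | 0 0 0 0", "finger_gap": 1.0}}

```text
t: 20.55
eef_pos: [0.6432, -0.2307, 0.1591]
eef_rot: [0.785, 0.62, -0.001, -0.002]
wrist_force: [1.1, 0.4, -0.1]
grip_width: 1.006
gripper_force: 0.0
```

```bash
python3 - <<'E'
from h import *
go(.646,-.232,.016)
cv2.imwrite("pics/w5.png",cv2.cvtColor(r.grab_frame("wrist"),cv2.COLOR_RGB2BGR))
E
```

```text
t 20.55 pos [ 0.6432 -0.2307  0.1591] yaw_y -0.234 tool delta [-0.0007  0.0037  0.1431] grip 1.006 0.0 F [ 1.1  0.4 -0.1]
```

View pics/w5.png

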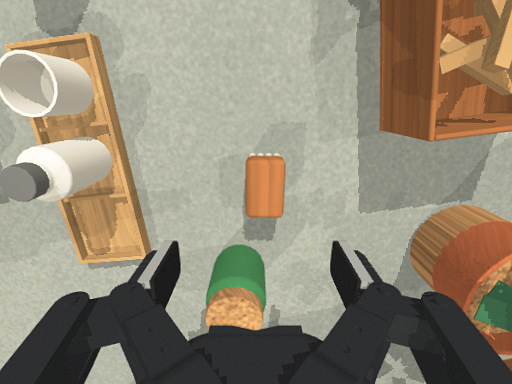

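The brush is squared up with the tool, its top centred at (266,186). Bottle and cup stand in the tray at the left, and the jar is at (236,290).

```bash
python3 - <<'E'
from h import *
s=r.observe()
print(wcast(s,266,186,.046),wcast(s,266,157,.046),wcast(s,266,216,.046),wcast(s,236,310,.096), wcast(s,148,257,.018),wcast(s,82,262,.018))
E
```

```text
[ 0.6545 -0.2328  0.046 ] [ 0.661  -0.2036  0.046 ] [ 0.6472 -0.2653  0.046 ] [ 0.5998 -0.3343  0.096 ] [ 0.4896 -0.2985  0.018 ] [ 0.4039 -0.2865  0.018 ]
```

>>> {"method": "move_tool", "body": {"ticks": "-0.0015 0.006 0.03 0 | 0 0 0.038 0 | 0 0 0.038 0 | 0 0 0.037 0 | 0 0 0 0 | 0 0 0 0 | 0 0 0 0"}}

```text
t: 21.18
eef_pos: [0.6506, -0.2346, 0.0219]
eef_rot: [0.785, 0.619, 0.001, 0.001]
wrist_force: [0.8, 0.1, 0.4]
grip_width: 0.999
gripper_force: 0.0
```

>>> {"method": "move_tool", "body": {"ticks": "0 0 0 0 | 0 0 0 0 | 0 0 0 0 | 0 0 0 0 | 0 0 0 0 | 0 0 0 0 | 0 0 0 0 | 0 0 0 0", "finger_gap": 0.2, "force": 30}}

```text
t: 21.85
eef_pos: [0.6512, -0.2348, 0.0209]
eef_rot: [0.786, 0.619, 0.001, 0.001]
wrist_force: [-0.1, 0.7, 6.8]
grip_width: 0.456
gripper_force: 31.6
```

```bash
python3 -c "
from h import *
go(.650,-.234,.014)"
```

```text
t 21.85 pos [ 0.6512 -0.2348  0.0209] yaw_y -0.236 tool delta [ 0.0005 -0.0013  0.0069] grip 0.456 31.6 F [-0.1  0.7  6.8]
```

>>> {"method": "move_tool", "body": {"ticks": "0 0 -0.03 0 | 0 0 -0.038 0 | 0 0 -0.038 0 | 0 0 -0.02 0 | 0 0 0 -0.1 | 0 0 0 0"}}

```text
t: 22.35
eef_pos: [0.6511, -0.2348, 0.1475]
eef_rot: [0.753, 0.658, 0.001, 0.002]
wrist_force: [0.1, 0.1, -2.0]
grip_width: 0.461
gripper_force: 30.8
```

```bash
python3 -c "
from h import *
go(.451,-.250,.15)"
```

```text
t 22.35 pos [ 0.6511 -0.2348  0.1475] yaw_y -0.134 tool delta [-0.0418 -0.1963 -0.0032] grip 0.461 30.8 F [ 0.1  0.1 -2. ]
```

>>> {"method": "move_tool", "body": {"ticks": "-0.007 -0.0327 0 0 | -0.007 -0.0327 0 0 | -0.007 -0.0327 0 0 | -0.007 -0.0327 0 0 | -0.007 -0.0327 0 0 | -0.007 -0.0327 0 0 | 0 0 0 0 | 0 0 0 0"}}

```text
t: 23.02
eef_pos: [0.4476, -0.2484, 0.144]
eef_rot: [0.755, 0.656, -0.0, -0.001]
wrist_force: [1.1, -0.5, -0.2]
grip_width: 0.461
gripper_force: 31.0
```

>>> {"method": "move_tool", "body": {"ticks": "0 0 0 0"}}

```text
t: 23.1
eef_pos: [0.45, -0.2492, 0.1446]
eef_rot: [0.754, 0.657, 0.0, -0.0]
wrist_force: [0.1, -0.1, -1.5]
grip_width: 0.458
gripper_force: 31.0
```

```bash
python3 - <<'E'
from h import *
go(.451,-.250,.026)
for n in ("wrist","top"):
  cv2.imwrite(f"pics/{n}6.png",cv2.cvtColor(r.grab_frame(n),cv2.COLOR_RGB2BGR))
E
```

```text
t 23.1 pos [ 0.45   -0.2492  0.1446] yaw_y -0.138 tool delta [-0.0007  0.0011  0.1186] grip 0.458 31.0 F [ 0.1 -0.1 -1.5]
```

View pics/wrist6.png

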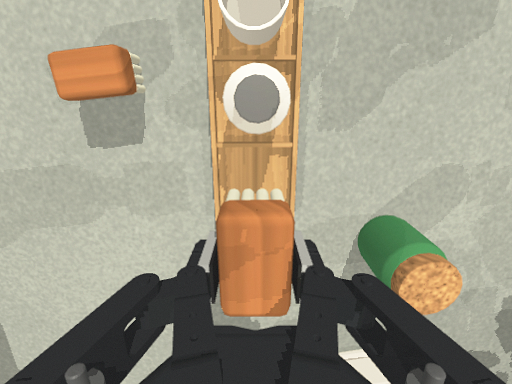

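The brush is held straight (top rows 200–316), over the free section. The bottle stands in the middle section at (257,98), and the divider is at row 144.

```bash
python3 - <<'E'
from h import *
s=r.observe()
print(wcast(s,255,202,.168),wcast(s,255,316,.166)); d=wcast(s,256,144.5,.015); print(d,d-.041*np.array([.133,.991,0]))
for u in(206,300):print(wcast(s,u,100,.018))
E
```

```text
[ 0.4567 -0.2137  0.168 ] [ 0.4469 -0.2845  0.166 ]
[ 0.4582 -0.2097  0.015 ] [ 0.452747 -0.250331  0.015   ]
[ 0.4162 -0.16    0.018 ]
[ 0.5062 -0.1725  0.018 ]
```

>>> {"method": "move_tool", "body": {"ticks": "-0.001 0.002 0.03 0 | 0 0 0.038 0 | 0 0 0.03 0 | 0 0 0.015 0 | 0 0 0.005 0 | 0 0 0 0 | 0 0 0 0 | 0 0 0 0"}}

```text
t: 23.87
eef_pos: [0.4529, -0.2506, 0.027]
eef_rot: [0.754, 0.657, 0.0, 0.0]
wrist_force: [-0.6, -0.4, -1.0]
grip_width: 0.463
gripper_force: 31.5
```

```bash
python3 -c "
from h import *
go(.452,-.250,.0262)"
```

```text
t 23.8667 pos [ 0.4529 -0.2506  0.027 ] yaw_y -0.136 tool delta [ 0.0005 -0.0009  0.0008] grip 0.463 31.5 F [-0.6 -0.4 -1. ]
```

>>> {"method": "move_tool", "body": {"ticks": "0 0 0 0 | 0 0 0 0 | 0 0 0 0 | 0 0 0 0", "finger_gap": 0.68}}

```text
t: 24.2
eef_pos: [0.4519, -0.2505, 0.0271]
eef_rot: [0.754, 0.657, 0.0, 0.0]
wrist_force: [-0.2, 0.1, 0.5]
grip_width: 0.678
gripper_force: 0.0
```

>>> {"method": "move_tool", "body": {"ticks": "0 0 -0.02 0 | 0 0 -0.038 0 | 0 0 -0.038 0 | 0 0 -0.038 0 | 0 0 -0.038 0 | 0.02 -0.03 0 0 | 0.02 -0.03 0 0 | 0.02 -0.03 0 0"}}

```text
t: 24.87
eef_pos: [0.3705, -0.1786, 0.1999]
eef_rot: [0.754, 0.657, 0.0, 0.001]
wrist_force: [-0.9, -0.4, 0.5]
grip_width: 0.68
gripper_force: 0.0
```

>>> {"method": "move_tool", "body": {"ticks": "0 -0.03 0 0 | 0 -0.03 0 0 | 0 0 0 0 | 0 0 0 0"}}

```text
t: 25.2
eef_pos: [0.3104, -0.1702, 0.1994]
eef_rot: [0.754, 0.657, 0.0, 0.001]
wrist_force: [0.4, 1.2, 0.0]
grip_width: 0.681
gripper_force: 0.0
```

```bash
python3 - <<'E'
from h import *
a=[cv2.cvtColor(r.grab_frame(n),cv2.COLOR_RGB2BGR) for n in("top","side")]
cv2.imwrite("pics/end.png",cv2.hconcat([cv2.resize(a[0][110:300,100:410],(490,300)),cv2.resize(a[1][100:330,120:460],(310,300))]))
go(.4,-.2,.2)
E
```

```text
t 25.3 pos [ 0.312  -0.1711  0.1994] yaw_y -0.137 tool delta [-0.0166  0.0911 -0.0004] grip 0.681 0.0 F [0.5 0.1 0.3]
```

View pics/end.png

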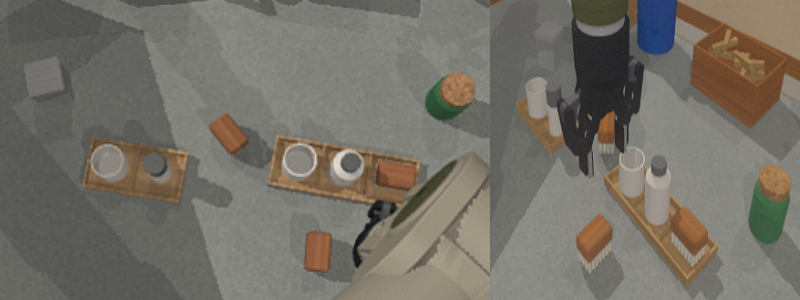

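The final pictures show cup, bottle and brush upright in the wash tray (composite px (299,160), (347,165), (396,176)). The cup and stick are in the stain tray at (108,160) and (155,165), and the tin and jar have not moved. Handing in.

```bash
python3 -c "
from plant import r
print(r.hand_in())"
```

```text
the job is handed in; nothing more can be done
None
```

I handed the job in at about 25 s: the bottle, brush and one cup stand in the three-section tray, the stick and the other cup in the two-section tray, and the tin and jar look unmoved in the last pictures; the hand-in gave no verdict.

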